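# Fetch the T-piece from the fittings jar

## Robot

A 7-joint arm with a two-finger parallel gripper is mounted at the origin on the work surface. World frame = base frame: x ahead of the robot, y to its left, z up, the work surface at z = 0. Lengths are in m, angles in rad, forces in N, time in s.
With the tool pointing down it reaches from about 0.4 to 0.875 m from the base axis. Payload 6.5 kg.
Tool frame: the origin (TCP) lies at the very end of the fingers, on their centre line; the grasp point (between the pads) lies 19 mm behind it; z points along the fingers, y is the line along which they close (so a half turn about z gives the same grasp; the last joint's range is limited). The gripper opens to 85 mm and grips with 20 to 120 N. Pads are 22 mm wide; open, the fingers measure 114 mm over their backs; the gripper's body (76 mm by 85 mm) begins 54 mm behind the grasp point. The pads swing forward as they close: fully open they stand 13 mm farther back than shut.
Start: joints at [-1.307, 0.536, -0.004, 1.538, 0.003, 1.067, -0.071], TCP at [0.211, 0.615, 0.2] pointing down, gripper open.
Joint ranges: [-2.7, 2.7], [-0.37, 2.16], [-1.27, 1.26], [0.24, 2.4], [-1.31, 4.45], [0.19, 1.91], [-2.76, 2.76]. Speed limits (rad/s): [2.39, 2.39, 3.14, 3.14, 3.14, 3.14, 3.14].

## Interface

Orientations are given as [roll, pitch, yaw] about the fixed x, y, z axes, in that order (R = Rz(yaw) Ry(pitch) Rx(roll)).
In Python, from rig import arm gives the robot as it stands. The module is installed in compiled form; this text tells all that it offers.
- The arm moves only by the shell command python3 -m creep 'ROWS' [FORCE]. ROWS is JSON, a list of rows, each an object of numbers: "tx", "ty", "tz": the shift along the tool's x, y, z in units of 0.15 m (1.0 is 0.15 m); "wx", "wy", "wz": the turn, a rotation vector about the tool's x, y, z in units of 90 degrees (1.0 is 90 degrees); "jaw": the opening, from 0 (shut) to 1 (fully open). A call has 1 to 12 rows; each row is the pose to reach, as a shift and turn from the pose commanded when the call began, along the tool's axes at that moment; what a row does not reach only later rows make up. A row lasts 1/12 s, in which the tool goes at most 41.7 mm and 7.16 degrees, less where a joint would pass 70% of its speed; a pose out of reach is approached as far as the arm can. A call with a number of a shift or a turn outside -1 to 1 is refused whole. A call with a gripper value outside its range is refused whole. The fingers move at their own pace and stop on an object; FORCE is the grip in N (left out, the last holds). Time passes only in rows, so rows that repeat a pose let the fingers close. It gives the time, the measured TCP pose, the force, the opening and the grip force at its end, in the units of the state.
- arm.read_state(): the state, without advancing time (a new reading comes with each control period).
- arm.capture(name): name is "side" or "top"; returns the picture (384x512x3 uint8, blue, green, red); there is no depth.
- arm.camera_params(name): a dict with "intrinsics" (3x3 intrinsics, pixels), "k1" (the pictures are not rectified: a ray, as slopes to the right and down, at radius r is drawn at 1 + k1 r^2 times it, then the intrinsics apply), "position" and "rotation" of the camera in the world. Camera axes: x right, y up, looking along -z (the intrinsics and any distortion apply to the point x, -y, -z); pixel columns grow to the right and rows downward; lengths in m; the calibration is good to about 2 mm. A picture is of the moment at which its call begins. camera_params takes no time and is no camera call.
- arm.finish_job(): hands the job in; it is judged then, once.
The state is a dict: "time_s": time; "joint_positions": joint angles; "dq": joint speeds; "joint_efforts": joint torques, N m; "tool_pos": TCP position; "tcp_rot": TCP orientation; "force": force on the tool from outside, world axes, zero at the start; "wrist_torque": the same for the moment, N m; "grip_width": finger opening in m; "grip_force": force on a finger pad.
Only numpy, scipy, OpenCV 4.12 (cv2) and the standard library are available. Lean on these libraries where they do the work, as an engineer would, in place of code of your own. Each camera call takes 0.05 s, during which the arm holds its last target. There are 200 camera calls.

## Task

Lift the lid off the white ceramic jar by its knob and set it down gently, knob up, in the middle of the cork mat. Then pick the T-piece, the only three-way fitting, out of the jar and lay it in the stainless bowl. Leave the other fittings in the jar and everything else where it stands.

Things in the scene. Friction and masses are not known exactly. Their poses are not given: they have to be found in the camera images.
- jar: wide low round jar of white ceramic, heavy, does not move; outer diameter 204 mm, 54 mm tall, wall 7 mm (inner diameter 190 mm), inner floor 6 mm above the shelf. Origin: centre of its underside. Holds eight grey fittings lying flat on its floor.
- lid: loose round lid of white ceramic, about 400 g, on the jar at the start; flange 210 mm across and 8 mm thick, with a 174 mm wide, 6 mm deep locating step below it that sits in the jar's mouth; lifts straight up. Origin: centre of the underside of the locating step (48 mm above the shelf when on the jar); z up through the knob. Flange top at z = 14 mm; knob from there to z = 50 mm.
- lid_knob (a point): grip point on the axis of the lid's knob, a plain upright cylinder 28 mm in diameter and 36 mm tall; the point is 37 mm above the lid's origin, 23 mm above the flange's top
- mat: square cork mat, 230 x 230 x 5 mm, flat on the shelf to one side of the jar (left or right), fixed. Origin: centre of its underside; top at z = 5 mm.
- tee: the T-piece, the only three-way hose fitting in the jar, grey plastic, 25 g, 16 mm thick, lying flat. Straight run 64 mm long along its x axis at y = -6 mm; the single branch leaves the middle of the run along +y and ends at y = +32 mm. Origin: on the underside, in the branch's line, 6 mm from the run's axis; z up. Barrel axes 8 mm above the origin. Other fittings lie as near as about 10 mm to it.
- tee_grip (a point): mid-length of the T-piece's branch, on its axis (18 mm along +y from the origin and 8 mm above it): can be gripped across the branch, 16 mm wide, fingers closing along the run's x direction; same axes as the T-piece
- bowl: small round stainless bowl, loose, 220 g, on the shelf on the other side of the jar from the mat; rim outer diameter 138 mm, 46 mm tall, wall 3 mm, flat inner floor about 86 mm across, 4 mm above the shelf. Origin: centre of its underside.
- elbow_a: a bystander: elbow hose fitting, same grey plastic; two 16 mm thick legs at a right angle, 37 mm overall each way, lying in the jar; origin near the middle of its outline, underside
- straight_a: a bystander: straight hose fitting, same grey plastic; 42 mm long, 16 mm thick, lying in the jar; origin mid-length, underside
- elbow_b: a bystander: elbow hose fitting, same grey plastic; two 16 mm thick legs at a right angle, 37 mm overall each way, lying in the jar; origin near the middle of its outline, underside
- straight_b: a bystander: straight hose fitting, same grey plastic; 42 mm long, 16 mm thick, lying in the jar; origin mid-length, underside
- elbow_c: a bystander: elbow hose fitting, same grey plastic; two 16 mm thick legs at a right angle, 37 mm overall each way, lying in the jar; origin near the middle of its outline, underside
- straight_c: a bystander: straight hose fitting, same grey plastic; 42 mm long, 16 mm thick, lying in the jar; origin mid-length, underside
- end_cap: a bystander: round end cap, same grey plastic, 26 mm diameter, 18 mm tall, in the jar; origin centre of underside
- scoop: a bystander: turquoise plastic scoop, about 150 mm long, 24 mm tall, lying just beyond the jar; origin where handle meets the scoop, underside
- food_can: a bystander: fish food can, 66 mm diameter, 85 mm tall, standing behind the jar; origin centre of underside
- bottle: a bystander: bottle, 60 mm diameter, 160 mm tall, standing behind the jar; origin centre of underside
Not all that is in view belongs to the job. What is shaped like the lid but yellow is not meant. Leave any green look-alike of the jar alone.

How it is judged:
On the way:
1. the lid lies knob up on the cork mat, let go (horizontal distance between lid and mat below 0.06 m and z of lid in the frame of mat between 0 and 0.012 m and angle between lid's own z axis and vertical below 0.1 rad and z of lid_knob in the frame of mat above 0.03 m and linear speed of lid below 0.03 m/s and contact force between the fingers and lid below 0.3 N), for 0.2 s.
At the end, for the whole second after the job is handed in: The lid rests knob up and flat on the cork mat, its centre within 60 mm of the mat's centre; the T-piece rests inside the bowl below its rim, within 55 mm of the bowl's axis; the bowl is upright and within 50 mm of where it stood; all seven other fittings are inside the jar (horizontal distance between lid and mat below 0.06 m and z of lid in the frame of mat between 0 and 0.012 m and angle between each of lid, bowl's own z axis and vertical below 0.1 rad and z of lid_knob in the frame of mat above 0.03 m and linear speed of each of lid, tee below 0.03 m/s and horizontal distance between tee and bowl below 0.055 m and z of tee in the frame of bowl between 0 and 0.042 m and distance of bowl from where it was at the start of the episode below 0.05 m and horizontal distance between each of elbow_a, straight_a, elbow_b, straight_b, elbow_c, straight_c, end_cap and jar below 0.098 m and height (world z) of each of elbow_a, straight_a, elbow_b, straight_b, elbow_c, straight_c, end_cap below 0.055 m); the robot touches nothing.
It fails at once if the lid is dropped: it falls out of the fingers from more than about 18 mm (linear speed of lid above 0.6 m/s and contact force between the fingers and lid below 0.1 N).
It fails at once if the lid is banged down (more than 60 N against mat or jar) (contact force between lid and mat above 60 N or contact force between lid and jar above 60 N).
It fails at once if a bystander outside the jar is moved more than 30 mm (distance of any of scoop, food_can, bottle from where it was at the start of the episode above 0.03 m).
It also fails if it takes over 61 s, if anything falls off the work surface, if the arm or the gripper's body presses on something with over 40 N, if the wrist force passes 120 N, or if a joint passes its speed limit or range.

## Working session

There is one attempt and no reset: what is moved stays moved. The work goes in short steps, Python scripts to look and compute and a shell command to move; the robot and the scene stay as the last step left them, time stands still between calls to the robot, and variables do not carry over. Pictures are saved under pics/ and viewed, at most 10 in all, crops included, and the job is handed in when it is done.

```bash
mkdir -p pics; python3 - <<'E'
from rig import arm
import cv2
for n in("top","side"):
    cv2.imwrite(f"pics/{n}0.png",arm.capture(n)); p=arm.camera_params(n); print(n,p)
print(arm.read_state())
E
```

```text
top {'intrinsics': array([[457.2649854 ,   0.        , 258.56239508],
       [  0.        , 457.2649854 , 190.95575387],
       [  0.        ,   0.        ,   1.        ]]), 'k1': -0.18716834164665008, 'position': array([0.46152459, 0.01004145, 1.32202551]), 'rotation': array([ 0.05907143, -0.00641085, -1.55796311])}
side {'intrinsics': array([[446.05869805,   0.        , 253.95128912],
       [  0.        , 446.05869805, 189.04849957],
       [  0.        ,   0.        ,   1.        ]]), 'k1': -0.003430395233202985, 'position': array([-0.0845148 , -0.56521622,  0.86425427]), 'rotation': array([ 0.8174199 ,  0.01887251, -0.83193837])}
{'time_s': 0.1, 'joint_positions': array([-1.30720268,  0.53710628, -0.00443689,  1.53880968,  0.00262059,
        1.06727001, -0.0712344 ]), 'dq': array([-5.74120386e-04, -5.26105956e-04,  2.46115438e-03, -2.30123803e-03,
        7.98448943e-04,  1.05667575e-03, -1.74199691e-05]), 'joint_efforts': array([ 3.10834497e-03, -5.84571934e+01,  1.05202273e+00, -2.59771746e+01,
        1.26246820e-02,  4.76405679e-03, -2.80862608e-06]), 'tool_pos': array([0.21032168, 0.61436544, 0.19887667]), 'tcp_rot': array([-3.14001076e+00,  1.36124641e-04,  2.81184498e+00]), 'force': array([-0.00355676, -1.55031194, -0.18280713]), 'wrist_torque': array([-0.00208496, -0.01621168,  0.05029273]), 'grip_force': 0.0, 'grip_width': 0.08545891010511605}
```

View pics/top0.png

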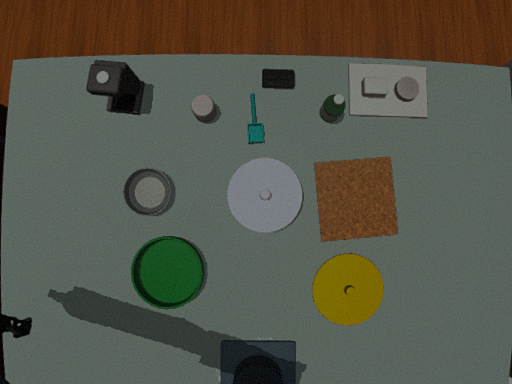

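View pics/side0.png

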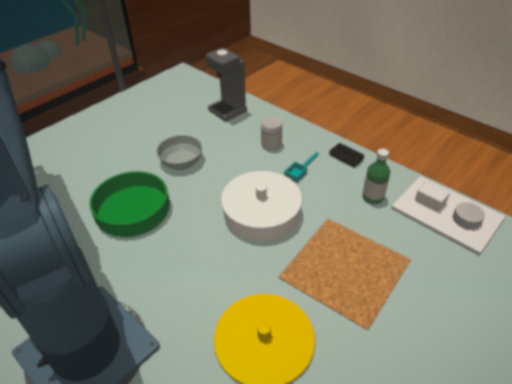

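The top view shows the lid at about (265,195), its knob at (265,194), the mat at (357,198) and the bowl at (149,192). The yellow lid and the green dish are decoys.

```bash
cat > h.py <<'E'
from rig import arm
import cv2, numpy as np
from scipy.spatial.transform import Rotation as R
def cast(n,uv,z):
    p=arm.camera_params(n); K=p["intrinsics"]; k=p["k1"]
    d=np.array([(uv[0]-K[0,2])/K[0,0],(uv[1]-K[1,2])/K[1,1]]); s=d.copy()
    for _ in range(20): s=d/(1+k*(s@s))
    v=R.from_euler("xyz",p["rotation"]).apply([s[0],-s[1],-1]); c=p["position"]
    return c+v*(z-c[2])/v[2]
def project(n,P):
    p=arm.camera_params(n); K=p["intrinsics"]
    q=R.from_euler("xyz",p["rotation"]).inv().apply(np.array(P)-p["position"])
    s=np.array([q[0],-q[1]])/-q[2]; s=s*(1+p["k1"]*(s@s))
    return s[0]*K[0,0]+K[0,2],s[1]*K[1,1]+K[1,2]
def big(mask,box):
    m=np.zeros_like(mask); x0,y0,x1,y1=box; m[y0:y1,x0:x1]=mask[y0:y1,x0:x1]
    c=cv2.findContours(m,cv2.RETR_EXTERNAL,cv2.CHAIN_APPROX_NONE)[0]
    return max(c,key=cv2.contourArea)
def circ(n,c,z):
    "least-squares circle through a contour cast onto plane z"
    P=np.array([cast(n,q,z)[:2] for q in cv2.convexHull(c)[:,0].astype(float)])
    s=np.linalg.lstsq(np.c_[2*P,np.ones(len(P))],(P**2).sum(1),rcond=None)[0]
    return s[:2],2*np.sqrt(s[2]+s[:2]@s[:2])
def go(target,yaw=None):
    "shift in tool axes, units, from the measured pose"
    s=arm.read_state(); Rt=R.from_euler("xyz",s["tcp_rot"])
    d=Rt.inv().apply(np.array(target)-s["tool_pos"])/.15
    w=None
    if yaw is not None: w=(Rt.inv()*R.from_euler("xyz",[np.pi,0,yaw])).as_rotvec()/(np.pi/2)
    print("t",d.round(3),"w",w if w is None else w.round(3))
E
python3 - <<'E'
from h import *
t=cv2.imread("pics/top0.png"); s=cv2.imread("pics/side0.png")
for n,im,bl,bm in(("top",t,(222,150,308,240),(308,150,405,248)),("side",s,(210,165,310,245),(275,215,420,330))):
    h=cv2.cvtColor(im,cv2.COLOR_BGR2HSV)
    print(n,"px lid",h[205 if n=="top" else 210,250],"table",h[150,300] if n=="top" else h[250,200])
    m=((h[...,1]>90)&(h[...,0]<25)).astype(np.uint8)*255
    c=big(m,bm); r=cv2.minAreaRect(np.array([cast(n,q,.005)[:2] for q in c[:,0].astype(float)],np.float32)); print("mat",r)
    if n=="top":
        m=((h[...,1]<35)&(h[...,2]>115)).astype(np.uint8)*255
        print("lid",circ(n,big(m,bl),.062))
        g=cv2.cvtColor(im,cv2.COLOR_BGR2GRAY)
        print("knob 98", cast(n,(265,194),.098))
        b=im[165:220,118:180]; print(h[192,118:182:2].tolist())
print("bowl rough",cast("top",(149,192),.046), cast("side",(180,149),.046))
print("side knob",cast("side",(262,189),.098))
cv2.imwrite("pics/crop1.png",np.hstack([cv2.resize(t[150:225,110:185],(380,380),interpolation=2),cv2.resize(t[155:235,225:305],(380,380),interpolation=2)]))
E
```

```text
top px lid [113  23 135] table [ 70  28 108]
mat ((0.521984875202179, -0.2818470597267151), (0.2290991097688675, 0.22920361161231995), 5.652374744415283)
lid (array([ 0.52685624, -0.01254035]), np.float64(0.20581586730894602))
knob 98 [ 0.52606315 -0.01423829  0.098     ]
[[74, 27, 103], [81, 26, 100], [60, 21, 97], [20, 16, 47], [135, 14, 36], [0, 7, 37], [42, 21, 62], [30, 18, 58], [23, 16, 63], [30, 5, 106], [38, 20, 101], [45, 20, 104], [60, 7, 110], [45, 23, 111], [48, 12, 104], [30, 10, 102], [51, 17, 105], [35, 14, 106], [53, 21, 111], [45, 22, 116], [47, 20, 117], [30, 14, 110], [38, 19, 109], [30, 12, 103], [54, 18, 69], [45, 23, 66], [75, 18, 86], [66, 22, 57], [60, 34, 60], [60, 18, 100], [85, 16, 97], [72, 13, 97]]
side px lid [ 27  23 221] table [ 62  21 179]
mat ((0.522356390953064, -0.28100162744522095), (0.22824092209339142, 0.22752492129802704), 5.608797073364258)
bowl rough [0.53005313 0.3119316  0.046     ] [0.53391568 0.31736261 0.046     ]
side knob [ 0.52322911 -0.01933789  0.098     ]
```

View pics/crop1.png

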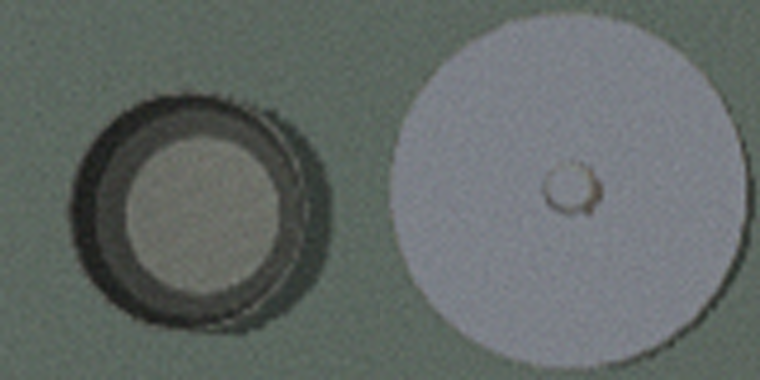

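The crop puts the knob at about (265.2,194.4) and the bowl's inner floor at about (150,192.6). Both agree with the sizes given, and the two views of the mat agree. Next I work out the approach.

```bash
python3 - <<'E'
from h import *
print("knob",cast("top",(265.2,194.4),.098),"bowl",cast("top",(150,192.6),.004))
s=arm.read_state(); Rt=R.from_euler("xyz",s["tcp_rot"])
go([.526,-.0135,.2],1.55)
E
```

```text
knob [ 0.52499649 -0.01478743  0.098     ] bowl [0.53059794 0.31884634 0.004     ]
t [-3.347e+00 -3.279e+00 -2.000e-03] w [-0.001  0.001  0.803]
```

```bash
R='x'; python3 -m creep '[{"tx":-0.2,"ty":-0.2,"jaw":1},{"tx":-0.4,"ty":-0.4,"jaw":1},{"tx":-0.6,"ty":-0.6,"jaw":1},{"tx":-0.8,"ty":-0.8,"jaw":1},{"tx":-0.9,"ty":-0.9,"jaw":1},{"tx":-0.9,"ty":-0.9,"jaw":1}]' 40
python3 -m creep '[{"tx":-0.2,"ty":-0.2,"jaw":1},{"tx":-0.4,"ty":-0.4,"jaw":1},{"tx":-0.6,"ty":-0.6,"jaw":1},{"tx":-0.8,"ty":-0.8,"jaw":1},{"tx":-0.9,"ty":-0.9,"jaw":1},{"tx":-0.9,"ty":-0.9,"jaw":1}]'
python3 -m creep '[{"tx":-0.2,"ty":-0.2,"jaw":1},{"tx":-0.4,"ty":-0.4,"jaw":1},{"tx":-0.6,"ty":-0.6,"jaw":1},{"tx":-0.8,"ty":-0.8,"jaw":1},{"tx":-0.9,"ty":-0.9,"jaw":1},{"tx":-0.9,"ty":-0.9,"jaw":1}]'
python3 -c "
from h import *
go([.5255,-.0138,.2],1.55)"
```

```text
t [-3.344e+00 -3.282e+00 -2.000e-03] w [-0.001  0.001  0.803]schema error: expected keys tx, ty, tz, wx, wy, wz, jaw
schema error: expected keys tx, ty, tz, wx, wy, wz, jaw
schema error: expected keys tx, ty, tz, wx, wy, wz, jaw
```

```bash
python3 -m creep '[{"tx":-0.2,"ty":-0.2,"tz":0,"wx":0,"wy":0,"wz":0,"jaw":1},{"tx":-0.4,"ty":-0.4,"tz":0,"wx":0,"wy":0,"wz":0,"jaw":1},{"tx":-0.6,"ty":-0.6,"tz":0,"wx":0,"wy":0,"wz":0,"jaw":1},{"tx":-0.8,"ty":-0.8,"tz":0,"wx":0,"wy":0,"wz":0,"jaw":1},{"tx":-0.9,"ty":-0.9,"tz":0,"wx":0,"wy":0,"wz":0,"jaw":1},{"tx":-0.9,"ty":-0.9,"tz":0,"wx":0,"wy":0,"wz":0,"jaw":1}]' 40
python3 -m creep '[{"tx":-0.2,"ty":-0.2,"tz":0,"wx":0,"wy":0,"wz":0,"jaw":1},{"tx":-0.4,"ty":-0.4,"tz":0,"wx":0,"wy":0,"wz":0,"jaw":1},{"tx":-0.6,"ty":-0.6,"tz":0,"wx":0,"wy":0,"wz":0,"jaw":1},{"tx":-0.8,"ty":-0.8,"tz":0,"wx":0,"wy":0,"wz":0,"jaw":1},{"tx":-0.9,"ty":-0.9,"tz":0,"wx":0,"wy":0,"wz":0,"jaw":1},{"tx":-0.9,"ty":-0.9,"tz":0,"wx":0,"wy":0,"wz":0,"jaw":1}]'
python3 -m creep '[{"tx":-0.2,"ty":-0.2,"tz":0,"wx":0,"wy":0,"wz":0,"jaw":1},{"tx":-0.4,"ty":-0.4,"tz":0,"wx":0,"wy":0,"wz":0,"jaw":1},{"tx":-0.6,"ty":-0.6,"tz":0,"wx":0,"wy":0,"wz":0,"jaw":1},{"tx":-0.8,"ty":-0.8,"tz":0,"wx":0,"wy":0,"wz":0,"jaw":1},{"tx":-0.9,"ty":-0.9,"tz":0,"wx":0,"wy":0,"wz":0,"jaw":1},{"tx":-0.9,"ty":-0.9,"tz":0,"wx":0,"wy":0,"wz":0,"jaw":1}]'
python3 -c "
from h import *
go([.5255,-.0138,.2],1.55)"
```

```text
time_s: 0.6
tool_pos: [0.2983, 0.4372, 0.1994]
tcp_rot: [-3.138, 0.002, 2.804]
force: [0.4, 0.6, 0.5]
grip_width: 0.085
grip_force: 0.0
time_s: 1.1
tool_pos: [0.3809, 0.2666, 0.1996]
tcp_rot: [-3.14, 0.001, 2.804]
force: [0.0, 0.7, 0.1]
grip_width: 0.0852
grip_force: 0.0
time_s: 1.6
tool_pos: [0.4647, 0.0957, 0.1998]
tcp_rot: [-3.14, 0.002, 2.804]
force: [-0.0, -0.4, 0.1]
grip_width: 0.0855
grip_force: 0.0
t [-0.624 -0.554  0.001] w [0.    0.002 0.798]
```

```bash
python3 -m creep '[{"tx":-0.2,"ty":-0.18,"tz":0,"wx":0,"wy":0,"wz":0.07,"jaw":1},{"tx":-0.4,"ty":-0.36,"tz":0,"wx":0,"wy":0,"wz":0.14,"jaw":1},{"tx":-0.62,"ty":-0.55,"tz":0,"wx":0,"wy":0,"wz":0.21,"jaw":1},{"tx":-0.62,"ty":-0.55,"tz":0,"wx":0,"wy":0,"wz":0.29,"jaw":1},{"tx":-0.62,"ty":-0.55,"tz":0,"wx":0,"wy":0,"wz":0.36,"jaw":1},{"tx":-0.62,"ty":-0.55,"tz":0,"wx":0,"wy":0,"wz":0.44,"jaw":1},{"tx":-0.62,"ty":-0.55,"tz":0,"wx":0,"wy":0,"wz":0.51,"jaw":1},{"tx":-0.62,"ty":-0.55,"tz":0,"wx":0,"wy":0,"wz":0.58,"jaw":1},{"tx":-0.62,"ty":-0.55,"tz":0,"wx":0,"wy":0,"wz":0.66,"jaw":1},{"tx":-0.62,"ty":-0.55,"tz":0,"wx":0,"wy":0,"wz":0.73,"jaw":1},{"tx":-0.62,"ty":-0.55,"tz":0,"wx":0,"wy":0,"wz":0.8,"jaw":1},{"tx":-0.62,"ty":-0.55,"tz":0,"wx":0,"wy":0,"wz":0.8,"jaw":1}]'
python3 - <<'E'
from h import *
go([.5255,-.0138,.2],1.55); go([.5255,-.0138,.067],1.55)
E
```

```text
time_s: 2.6
tool_pos: [0.5238, -0.0056, 0.1993]
tcp_rot: [-3.141, -0.0, 1.554]
force: [0.2, 0.4, 0.3]
grip_width: 0.0855
grip_force: 0.0
t [-0.055  0.012 -0.005] w [-0.    -0.     0.002]
t [-0.055  0.013  0.882] w [-0.    -0.     0.002]
```

```bash
python3 -m creep '[{"tx":-0.05,"ty":0.01,"tz":0.1,"wx":0,"wy":0,"wz":0,"jaw":1},{"tx":-0.05,"ty":0.01,"tz":0.3,"wx":0,"wy":0,"wz":0,"jaw":1},{"tx":-0.05,"ty":0.01,"tz":0.5,"wx":0,"wy":0,"wz":0,"jaw":1},{"tx":-0.05,"ty":0.01,"tz":0.65,"wx":0,"wy":0,"wz":0,"jaw":1},{"tx":-0.05,"ty":0.01,"tz":0.77,"wx":0,"wy":0,"wz":0,"jaw":1},{"tx":-0.05,"ty":0.01,"tz":0.84,"wx":0,"wy":0,"wz":0,"jaw":1},{"tx":-0.05,"ty":0.01,"tz":0.87,"wx":0,"wy":0,"wz":0,"jaw":1},{"tx":-0.05,"ty":0.01,"tz":0.87,"wx":0,"wy":0,"wz":0,"jaw":1}]'
python3 - <<'E'
from h import *
t=arm.capture("top");s=arm.capture("side")
cv2.imwrite("pics/c2.png",np.hstack([cv2.resize(t[155:235,225:305],(380,380)),cv2.resize(s[135:235,210:310],(380,380))]))
E
```

```text
time_s: 3.27
tool_pos: [0.5249, -0.0145, 0.0686]
tcp_rot: [-3.14, -0.0, 1.557]
force: [-0.8, 0.7, -0.7]
grip_width: 0.0853
grip_force: 0.0
```

View pics/c2.png

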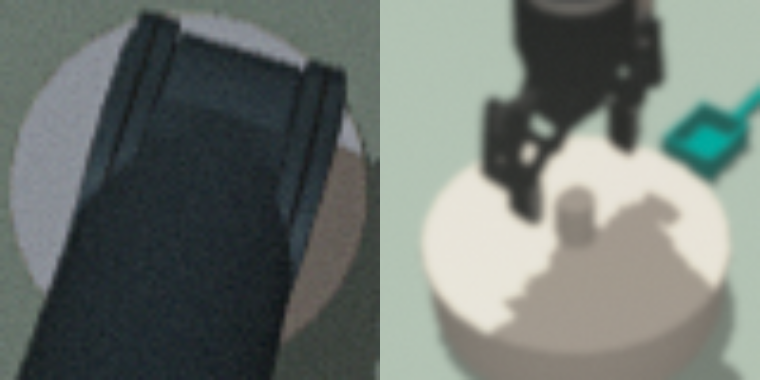

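```bash
python3 - <<'E'
from h import *
for P in([.525,-.0145,.0686],[.525,-.0145,.082],[.525-.05,-.0145,.082],[.525+.05,-.0145,.082],[.525,-.0145,.098]): print(P,project("side",P))
print(cast("side",(248,191.6),.082),cast("side",(274.5,174.5),.082))
E
```

```text
[0.525, -0.0145, 0.0686] (np.float64(261.1213841856471), np.float64(196.15947338296724))
[0.525, -0.0145, 0.082] (np.float64(261.07987736496773), np.float64(192.3736769080961))
[0.47500000000000003, -0.0145, 0.082] (np.float64(247.6928096339844), np.float64(202.822832079985))
[0.5750000000000001, -0.0145, 0.082] (np.float64(273.85497316890695), np.float64(182.40210848093375))
[0.525, -0.0145, 0.098] (np.float64(261.02942490730607), np.float64(187.77238808962636))
[0.5051747  0.01248987 0.082     ] [0.59980971 0.00441962 0.082     ]
```

```bash
python3 - <<'E'
from h import *
s=arm.read_state(); print(s["time_s"],s["tool_pos"],s["force"])
Rt=R.from_euler("xyz",[-3.14,0,2.812])
for z in(-.013,-.04,-.08):
  for y in(-.057,0,.057): print(z,y,np.round(project("top",np.array([.2103,.6144,.1989])+Rt.apply([0,y,z])),1))
t=cv2.imread("pics/top0.png")
im=arm.capture("side")
cv2.imwrite("pics/c3.png",np.hstack([cv2.resize(t[290:350,0:60],(380,380),interpolation=2),cv2.resize(im[150:210,230:290],(380,380),interpolation=2)]))
E
```

```text
3.3667 [ 0.52598933 -0.01485489  0.06999594] [ 0.10209943 -0.8343221   0.8516069 ]
-0.013 -0.057 [ 38.7 319.3]
-0.013 0 [ 19.9 310.7]
-0.013 0.057 [  1.8 302.1]
-0.04 -0.057 [ 34.  321.4]
-0.04 0 [ 14.9 312.6]
-0.04 0.057 [ -3.5 303.8]
-0.08 -0.057 [ 26.6 324.8]
-0.08 0 [  7.1 315.6]
-0.08 0.057 [-11.7 306.3]
```

View pics/c3.png

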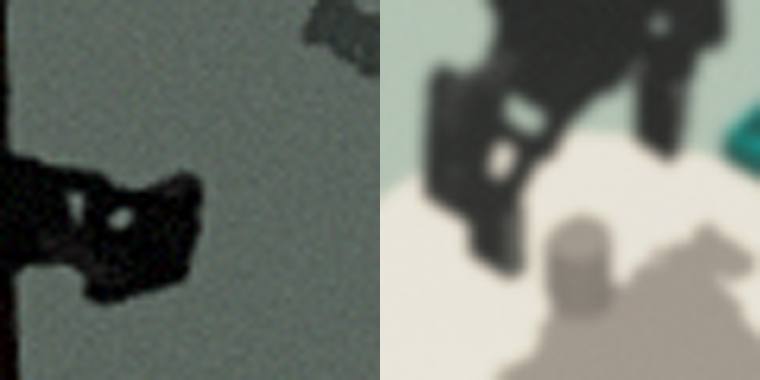

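The fingertips look about 9 px higher than their reported position in the side view, near (249,193) and (275,175). I need to know whether that offset is in height or sideways, so I'll rise, turn and look again before closing.

```bash
python3 -m creep '[{"tx":0,"ty":0,"tz":-0.2,"wx":0,"wy":0,"wz":0,"jaw":1},{"tx":0,"ty":0,"tz":-0.4,"wx":0,"wy":0,"wz":0,"jaw":0},{"tx":0,"ty":0,"tz":-0.6,"wx":0,"wy":0,"wz":0,"jaw":0},{"tx":0,"ty":0,"tz":-0.6,"wx":0,"wy":0,"wz":0,"jaw":0},{"tx":0,"ty":0,"tz":-0.6,"wx":0,"wy":0,"wz":0,"jaw":0},{"tx":0,"ty":0,"tz":-0.6,"wx":0,"wy":0,"wz":0,"jaw":0},{"tx":0,"ty":0,"tz":-0.6,"wx":0,"wy":0,"wz":0,"jaw":0},{"tx":0,"ty":0,"tz":-0.6,"wx":0,"wy":0,"wz":0,"jaw":0}]'
python3 -c "
from h import *
cv2.imwrite('pics/a.png',arm.capture('side'));print(project('side',arm.read_state()['tool_pos']))"
python3 -m creep '[{"tx":0,"ty":0,"tz":0,"wx":0,"wy":0,"wz":0.07,"jaw":0},{"tx":0,"ty":0,"tz":0,"wx":0,"wy":0,"wz":0.14,"jaw":0},{"tx":0,"ty":0,"tz":0,"wx":0,"wy":0,"wz":0.22,"jaw":0},{"tx":0,"ty":0,"tz":0,"wx":0,"wy":0,"wz":0.3,"jaw":0},{"tx":0,"ty":0,"tz":0,"wx":0,"wy":0,"wz":0.37,"jaw":0},{"tx":0,"ty":0,"tz":0,"wx":0,"wy":0,"wz":0.45,"jaw":0},{"tx":0,"ty":0,"tz":0,"wx":0,"wy":0,"wz":0.52,"jaw":0},{"tx":0,"ty":0,"tz":0,"wx":0,"wy":0,"wz":0.6,"jaw":0},{"tx":0,"ty":0,"tz":0,"wx":0,"wy":0,"wz":0.68,"jaw":0},{"tx":0,"ty":0,"tz":0,"wx":0,"wy":0,"wz":0.75,"jaw":0},{"tx":0,"ty":0,"tz":0,"wx":0,"wy":0,"wz":0.82,"jaw":0},{"tx":0,"ty":0,"tz":0,"wx":0,"wy":0,"wz":0.9,"jaw":0}]'
python3 -c "
from h import *
a=cv2.imread('pics/a.png');b=arm.capture('side');print(project('side',arm.read_state()['tool_pos']))
f=lambda i:cv2.resize(i[110:210,210:310],(380,380))
cv2.imwrite('pics/c4.png',np.hstack([f(a),f(b)]))"
```

```text
time_s: 4.08
tool_pos: [0.5244, -0.015, 0.1583]
tcp_rot: [-3.14, 0.0, 1.555]
force: [-1.2, 0.2, 0.1]
grip_width: 0.0005
grip_force: 0.0
(np.float64(260.87674176335474), np.float64(169.78185503359373))
time_s: 5.13
tool_pos: [0.5248, -0.0151, 0.1586]
tcp_rot: [3.141, 0.001, 0.137]
force: [0.5, -0.2, 0.5]
grip_width: 0.0002
grip_force: 0.0
(np.float64(260.8973722127768), np.float64(169.66581252817465))
```

View pics/c4.png

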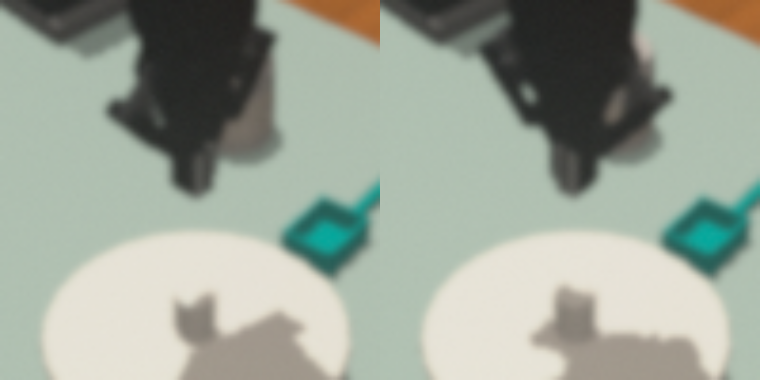

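The shut tip is at about (261,162) in the side view, against a predicted row of 170, and turning doesn't change that. So the offset is in height or fixed in the world. I'll move the tip to where both cameras can see it and triangulate.

```bash
python3 -m creep '[{"tx":0,"ty":-0.25,"tz":0,"wx":0,"wy":0,"wz":0,"jaw":0},{"tx":0,"ty":-0.5,"tz":0,"wx":0,"wy":0,"wz":0,"jaw":0},{"tx":0,"ty":-0.75,"tz":0,"wx":0,"wy":0,"wz":0,"jaw":0},{"tx":0,"ty":-1,"tz":0,"wx":0,"wy":0,"wz":0,"jaw":0},{"tx":0,"ty":-1,"tz":0,"wx":0,"wy":0,"wz":0,"jaw":0}]'
python3 -m creep '[{"tx":0,"ty":-0.25,"tz":0,"wx":0,"wy":0,"wz":0,"jaw":0},{"tx":0,"ty":-0.5,"tz":0,"wx":0,"wy":0,"wz":0,"jaw":0},{"tx":0,"ty":-0.75,"tz":0,"wx":0,"wy":0,"wz":0,"jaw":0},{"tx":0,"ty":-1,"tz":0,"wx":0,"wy":0,"wz":0,"jaw":0},{"tx":0,"ty":-1,"tz":0,"wx":0,"wy":0,"wz":0,"jaw":0}]'
python3 -m creep '[{"tx":0,"ty":-0.25,"tz":0,"wx":0,"wy":0,"wz":0,"jaw":0},{"tx":0,"ty":-0.5,"tz":0,"wx":0,"wy":0,"wz":0,"jaw":0},{"tx":0,"ty":-0.75,"tz":0,"wx":0,"wy":0,"wz":0,"jaw":0},{"tx":0,"ty":-1,"tz":0,"wx":0,"wy":0,"wz":0,"jaw":0},{"tx":0,"ty":-1,"tz":0,"wx":0,"wy":0,"wz":0,"jaw":0},{"tx":0,"ty":-1,"tz":0,"wx":0,"wy":0,"wz":0,"jaw":0}]'
python3 -c "
from h import *
a=arm.capture('side');b=arm.capture('top');p=arm.read_state()['tool_pos']
L=[]
for n,i in(('side',a),('top',b)):
    u,v=map(int,project(n,p));u0=max(0,min(u-40,432));v0=max(0,min(v-40,304));print(n,p,u0,v0,project(n,p))
    L.append(cv2.resize(i[v0:v0+80,u0:u0+80],(400,400)))
cv2.imwrite('pics/c5.png',np.hstack(L))"
```

```text
time_s: 5.6
tool_pos: [0.5022, 0.1424, 0.1579]
tcp_rot: [-3.139, 0.002, 0.156]
force: [0.3, 0.6, 0.4]
grip_width: 0.0001
grip_force: 0.0
time_s: 6.02
tool_pos: [0.4802, 0.2911, 0.158]
tcp_rot: [-3.139, 0.001, 0.156]
force: [-0.6, 0.5, 0.4]
grip_width: 0.0
grip_force: 0.0
time_s: 6.52
tool_pos: [0.4602, 0.4325, 0.158]
tcp_rot: [3.141, 0.001, 0.149]
force: [-0.1, -0.6, -0.3]
grip_width: 0.0
grip_force: 0.0
side [0.46186042 0.42888891 0.15873834] 89 73 (np.float64(129.84039732041157), np.float64(113.66119497900047))
top [0.46186042 0.42888891 0.15873834] 54 175 (np.float64(94.72474730358883), np.float64(215.100011995025))
```

View pics/c5.png

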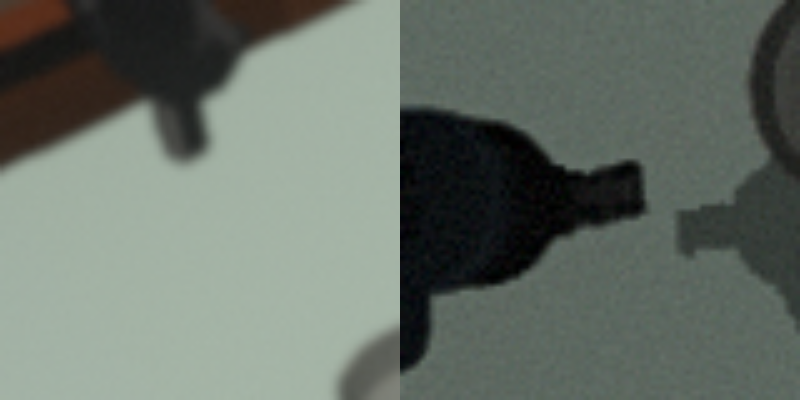

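```bash
cat >> h.py <<'E'
def tri(a,b):
    "midpoint of side pixel a and top pixel b rays, and gap"
    A0,A1=cast("side",a,.5),cast("side",a,0); B0,B1=cast("top",b,.5),cast("top",b,0)
    u,v=A1-A0,B1-B0
    t=np.linalg.lstsq(np.c_[u,-v],B0-A0,rcond=None)[0]; P,Q=A0+t[0]*u,B0+t[1]*v
    return (P+Q)/2,np.linalg.norm(P-Q)
E
python3 - <<'E'
from h import *
print(tri((126.4,105),(102.4,212.6)))
print("knob",tri((261.8,186),(265.2,194.4)))
print(cast("side",(126.4,105),.158),cast("top",(102.4,212.6),.158))
E
```

```text
(array([0.45800634, 0.40230504, 0.19992911]), np.float64(0.026229871359251852))
knob (array([ 0.52540694, -0.0154018 ,  0.1042353 ]), np.float64(0.0020827780376307067))
[0.4831732  0.47513754 0.158     ] [0.46877713 0.40838366 0.158     ]
```

```bash
python3 - <<'E'
from h import *
t=cv2.imread("pics/top0.png"); s=cv2.imread("pics/side0.png")
print("bottle",tri((383,154),(339,99)),"can",tri((272,124),(204,101)))
print(project("top",[0,0,0]),project("side",[0,0,0]))
for z in(.13,.158,.19,.22): print(z,cast("side",(126.4,105),z),cast("top",(102.4,212.6),z))
cv2.imwrite("pics/c6.png",np.hstack([cv2.resize(t[70:130,180:240],(240,240),interpolation=2),cv2.resize(t[80:140,310:370],(240,240),interpolation=2),cv2.resize(s[100:160,240:300],(240,240),interpolation=2)]))
E
```

```text
bottle (array([ 0.77491557, -0.20418335,  0.15532937]), np.float64(0.0012126145939483947)) can (array([0.78063166, 0.16173742, 0.07720071]), np.float64(0.010035593552621317))
(np.float64(257.0709418457637), np.float64(375.39705609125156)) (np.float64(86.87597964139232), np.float64(350.08610169344695))
0.13 [0.50567963 0.51638317 0.13      ] [0.46895159 0.41796557 0.13      ]
0.158 [0.4831732  0.47513754 0.158     ] [0.46877713 0.40838366 0.158     ]
0.19 [0.45745156 0.42799967 0.19      ] [0.46857775 0.39743291 0.19      ]
0.22 [0.43333753 0.38380792 0.22      ] [0.46839084 0.38716659 0.22      ]
```

The two rays miss each other by 26 mm, although the same calibration puts the bottle top at 0.155 m with a 1 mm gap. So the static scene is good. I'll lower the tip close to the shelf, where height no longer matters.

```bash
python3 -m creep '[{"tx":0,"ty":0,"tz":0.15,"wx":0,"wy":0,"wz":0,"jaw":0},{"tx":0,"ty":0,"tz":0.35,"wx":0,"wy":0,"wz":0,"jaw":0},{"tx":0,"ty":0,"tz":0.55,"wx":0,"wy":0,"wz":0,"jaw":0},{"tx":0,"ty":0,"tz":0.7,"wx":0,"wy":0,"wz":0,"jaw":0},{"tx":0,"ty":0,"tz":0.8,"wx":0,"wy":0,"wz":0,"jaw":0},{"tx":0,"ty":0,"tz":0.88,"wx":0,"wy":0,"wz":0,"jaw":0},{"tx":0,"ty":0,"tz":0.9,"wx":0,"wy":0,"wz":0,"jaw":0},{"tx":0,"ty":0,"tz":0.9,"wx":0,"wy":0,"wz":0,"jaw":0},{"tx":0,"ty":0,"tz":0.9,"wx":0,"wy":0,"wz":0,"jaw":0},{"tx":0,"ty":0,"tz":0.9,"wx":0,"wy":0,"wz":0,"jaw":0}]'
python3 -c "
from h import *
p=arm.read_state()['tool_pos'];a=arm.capture('side');b=arm.capture('top')
L=[]
for n,i in(('side',a),('top',b)):
    u,v=map(int,project(n,p));u0=max(0,min(u-40,432));v0=max(0,min(v-40,304));print(n,p,u0,v0,project(n,p))
    L.append(cv2.resize(i[v0:v0+80,u0:u0+80],(400,400)))
cv2.imwrite('pics/c7.png',np.hstack(L))"
```

```text
time_s: 7.45
tool_pos: [0.4624, 0.431, 0.0256]
tcp_rot: [-3.14, -0.002, 0.142]
force: [-0.6, -0.7, 0.2]
grip_width: 0.0005
grip_force: 0.0
side [0.46244326 0.43096766 0.02561072] 98 110 (np.float64(138.6924083906256), np.float64(150.13422724010238))
top [0.46244326 0.43096766 0.02561072] 69 175 (np.float64(109.86561747147411), np.float64(215.2313457620476))
```

View pics/c7.png

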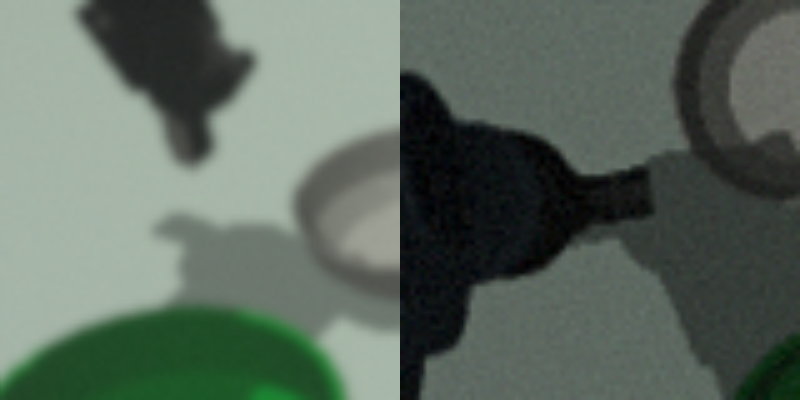

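```bash
python3 - <<'E'
from h import *
print("tip",tri((135.4,142.6),(119.4,213.4)))
for z in(0,.026,.05,.08): print(z,cast("side",(135.4,142.6),z)[:2].round(3),cast("top",(119.4,213.4),z)[:2].round(3))
print("shadow side",cast("side",(130,155.6),0),cast("side",(134,153.4),0)," top",cast("top",(119.5,206),0))
print("bodytop",cast("top",(102,212),.1))
s=arm.read_state();print(s["joint_positions"],s["tool_pos"])
E
```

```text
tip (array([0.45600627, 0.3969491 , 0.07507892]), np.float64(0.02999875849958182))
0 [0.496 0.501] [0.468 0.41 ]
0.026 [0.479 0.469] [0.468 0.402]
0.05 [0.463 0.44 ] [0.468 0.395]
0.08 [0.442 0.403] [0.468 0.386]
shadow side [ 4.44482516e-01  4.59607671e-01 -1.11022302e-16] [0.45935583 0.45912581 0.        ]  top [0.49013851 0.41056684 0.        ]
bodytop [0.47075219 0.42941757 0.1       ]
[-1.29497212  0.85467189  0.70884409  1.72392868 -0.71994368  0.8402969
 -1.68231185] [0.4620483  0.43098903 0.02532404]
```

The nub in the top view at (119,213) is a finger knuckle, not the tip, so it drops out. The side view alone puts the tip about 25 mm above the reported TCP. I'll check that with a gentle touch on bare shelf.

```bash
python3 -m creep '[{"tx":0,"ty":0,"tz":0.03,"wx":0,"wy":0,"wz":0,"jaw":0},{"tx":0,"ty":0,"tz":0.06,"wx":0,"wy":0,"wz":0,"jaw":0},{"tx":0,"ty":0,"tz":0.1,"wx":0,"wy":0,"wz":0,"jaw":0},{"tx":0,"ty":0,"tz":0.12,"wx":0,"wy":0,"wz":0,"jaw":0},{"tx":0,"ty":0,"tz":0.12,"wx":0,"wy":0,"wz":0,"jaw":0}]'
python3 -m creep '[{"tx":0,"ty":0,"tz":0.015,"wx":0,"wy":0,"wz":0,"jaw":0},{"tx":0,"ty":0,"tz":0.03,"wx":0,"wy":0,"wz":0,"jaw":0},{"tx":0,"ty":0,"tz":0.03,"wx":0,"wy":0,"wz":0,"jaw":0}]'
```

```text
time_s: 7.97
tool_pos: [0.4607, 0.4299, 0.005]
tcp_rot: [3.141, 0.001, 0.142]
force: [0.5, 0.4, -0.3]
grip_width: 0.0001
grip_force: 0.0
time_s: 8.22
tool_pos: [0.4613, 0.4303, 0.0013]
tcp_rot: [3.141, 0.0, 0.142]
force: [-0.2, -0.3, 0.6]
grip_width: -0.0001
grip_force: 0.0
```

```bash
python3 - <<'E'
from h import *
s=arm.read_state(); print(s["tool_pos"],s["force"])
im=arm.capture("side"); g=im[100:190,110:170].max(2); 
print(project("side",s["tool_pos"]))
for r in range(136,164,2): print(r,im[r,124:150].max(1))
E
```

```text
[0.46127736 0.43027401 0.00130479] [-0.19756051 -0.28946929  0.57159496]
(np.float64(140.0606749895836), np.float64(156.60636546734133))
136 [175 164 154 149 134 101  65  47  43  42  41  42  43  42  45  42  42  41
  44  50  67  98 132 161 177 182]
138 [181 181 180 179 169 145 111  81  59  48  46  44  44  42  43  45  49  63
  88 117 140 159 173 179 181 181]
140 [182 181 182 181 179 176 164 135  99  69  56  50  47  42  43  46  71 111
 149 170 179 181 182 182 181 181]
142 [181 181 182 182 182 180 174 153 120  85  74  71  63  50  44  47  73 115
 154 176 181 181 183 182 182 182]
144 [181 183 181 182 182 182 180 168 140 102  79  76  68  56  47  44  59  97
 143 172 181 182 181 182 181 181]
146 [181 182 181 181 182 181 181 176 160 130  97  79  73  61  50  47  62 100
 143 171 180 182 182 183 182 182]
148 [182 181 183 181 182 181 182 181 175 158 129 104  91  82  80  96 124 149
 168 179 182 182 182 183 183 182]
150 [181 182 181 182 182 182 181 178 175 171 168 161 153 147 151 161 172 180
 181 182 183 183 183 182 183 182]
152 [181 181 183 180 177 173 162 148 138 138 145 153 158 164 171 176 177 180
 180 178 176 175 176 177 177 177]
154 [183 182 178 165 151 137 127 123 121 119 120 121 123 127 132 137 146 153
 152 145 136 135 137 143 142 141]
156 [181 182 177 168 158 151 142 131 123 121 120 120 119 119 120 119 121 120
 122 121 120 119 121 122 121 119]
158 [182 182 182 182 180 180 174 164 155 145 134 123 119 119 120 120 120 119
 119 120 119 119 119 120 119 120]
160 [181 183 181 181 181 181 181 180 171 154 135 124 120 119 119 119 119 121
 118 120 120 119 119 121 120 118]
162 [181 182 183 182 181 182 182 176 159 136 124 119 120 119 120 118 120 119
 119 119 119 119 120 119 119 119]
```

There is no contact at a reading of z = 1 mm and a gap to the shadow is still visible, so the tip does sit higher than reported. I'll keep lowering in small steps.

```bash
python3 -m creep '[{"tx":0,"ty":0,"tz":0.02,"wx":0,"wy":0,"wz":0,"jaw":0},{"tx":0,"ty":0,"tz":0.04,"wx":0,"wy":0,"wz":0,"jaw":0},{"tx":0,"ty":0,"tz":0.06,"wx":0,"wy":0,"wz":0,"jaw":0},{"tx":0,"ty":0,"tz":0.08,"wx":0,"wy":0,"wz":0,"jaw":0},{"tx":0,"ty":0,"tz":0.08,"wx":0,"wy":0,"wz":0,"jaw":0}]'|grep -E "pos|force"
python3 -m creep '[{"tx":0,"ty":0,"tz":0.01,"wx":0,"wy":0,"wz":0,"jaw":0},{"tx":0,"ty":0,"tz":0.02,"wx":0,"wy":0,"wz":0,"jaw":0},{"tx":0,"ty":0,"tz":0.02,"wx":0,"wy":0,"wz":0,"jaw":0}]'|grep -E "pos|force"
```

```text
tool_pos: [0.461, 0.4301, -0.0111]
force: [1.1, 0.8, 0.4]
grip_force: 0.0
tool_pos: [0.4613, 0.4303, -0.0136]
force: [1.2, 0.4, 0.1]
grip_force: 0.0
```

```bash
python3 -m creep '[{"tx":0,"ty":0,"tz":0.015,"wx":0,"wy":0,"wz":0,"jaw":0},{"tx":0,"ty":0,"tz":0.03,"wx":0,"wy":0,"wz":0,"jaw":0},{"tx":0,"ty":0,"tz":0.03,"wx":0,"wy":0,"wz":0,"jaw":0}]'|grep -E "pos|force"
python3 -m creep '[{"tx":0,"ty":0,"tz":0.01,"wx":0,"wy":0,"wz":0,"jaw":0},{"tx":0,"ty":0,"tz":0.02,"wx":0,"wy":0,"wz":0,"jaw":0},{"tx":0,"ty":0,"tz":0.02,"wx":0,"wy":0,"wz":0,"jaw":0}]'|grep -E "pos|force"
```

```text
tool_pos: [0.4611, 0.4303, -0.0183]
force: [-0.1, -0.4, -0.2]
grip_force: 0.0
tool_pos: [0.4613, 0.4303, -0.0211]
force: [-0.2, 0.0, -0.2]
grip_force: 0.0
```

```bash
python3 -m creep '[{"tx":0,"ty":0,"tz":0.01,"wx":0,"wy":0,"wz":0,"jaw":0},{"tx":0,"ty":0,"tz":0.02,"wx":0,"wy":0,"wz":0,"jaw":0},{"tx":0,"ty":0,"tz":0.02,"wx":0,"wy":0,"wz":0,"jaw":0}]'|grep -E "pos|force"
python3 - <<'E'
from h import *
s=arm.read_state(); print(s["tool_pos"],s["force"])
im=arm.capture("side")
for r in range(146,166,2): print(r,im[r,124:150].max(1))
E
```

```text
tool_pos: [0.4613, 0.4303, -0.0241]
force: [-0.6, -0.0, -0.6]
grip_force: 0.0
[ 0.46126571  0.43029311 -0.02412945] [-0.60808365 -0.00751441 -0.5987377 ]
146 [182 182 182 182 181 182 177 163 138 107  77  58  47  46  42  42  45  51
  75 111 142 162 174 179 181 182]
148 [181 182 181 182 183 182 182 179 170 144 106  77  66  60  50  43  45  57
  95 140 170 180 182 183 183 183]
150 [183 182 181 182 180 178 172 168 162 146 116  86  76  72  61  50  43  48
  78 124 160 178 182 182 182 182]
152 [181 182 180 175 164 149 136 129 127 121 108  87  78  74  68  54  45  45
  66 102 143 166 174 173 176 176]
154 [182 180 171 155 140 129 124 121 117 118 115 101  85  77  74  65  58  65
  81 102 120 131 133 133 134 134]
156 [182 181 178 175 170 160 146 135 127 121 119 115 108 102  98  97  98 105
 113 118 119 118 119 118 120 120]
158 [182 182 182 181 181 181 178 170 156 137 124 119 119 118 118 117 117 118
 120 119 120 120 120 120 118 119]
160 [183 182 182 182 181 182 183 175 158 135 123 120 120 119 120 119 119 119
 120 120 119 119 120 119 120 119]
162 [181 181 182 183 182 182 180 174 155 131 120 120 120 120 118 119 118 120
 120 120 119 119 120 119 121 119]
164 [184 181 182 183 183 181 182 173 153 132 121 121 120 120 120 119 119 119
 120 119 119 119 120 120 119 119]
```

```bash
python3 -m creep '[{"tx":0,"ty":0,"tz":0.007,"wx":0,"wy":0,"wz":0,"jaw":0},{"tx":0,"ty":0,"tz":0.013,"wx":0,"wy":0,"wz":0,"jaw":0},{"tx":0,"ty":0,"tz":0.013,"wx":0,"wy":0,"wz":0,"jaw":0}]'|grep -E "pos|force"
python3 -m creep '[{"tx":0,"ty":0,"tz":0.007,"wx":0,"wy":0,"wz":0,"jaw":0},{"tx":0,"ty":0,"tz":0.013,"wx":0,"wy":0,"wz":0,"jaw":0},{"tx":0,"ty":0,"tz":0.013,"wx":0,"wy":0,"wz":0,"jaw":0}]'|grep -E "pos|force"
```

```text
tool_pos: [0.4613, 0.4303, -0.0259]
force: [0.3, -0.1, 0.2]
grip_force: 0.0
tool_pos: [0.4613, 0.4303, -0.0279]
force: [-0.3, 0.9, -0.7]
grip_force: 0.0
```

```bash
python3 -m creep '[{"tx":0,"ty":0,"tz":0.007,"wx":0,"wy":0,"wz":0,"jaw":0},{"tx":0,"ty":0,"tz":0.013,"wx":0,"wy":0,"wz":0,"jaw":0},{"tx":0,"ty":0,"tz":0.013,"wx":0,"wy":0,"wz":0,"jaw":0}]'|grep -E "pos|force"
python3 - <<'E'
from h import *
im=arm.capture("side")
for r in range(150,164,2): print(r,im[r,128:148].max(1))
E
```

```text
tool_pos: [0.4613, 0.4303, -0.0298]
force: [0.8, -0.8, -0.5]
grip_force: 0.0
150 [181 177 173 166 155 136 110  83  72  69  58  50  44  50  81 127 162 177
 181 182]
152 [164 148 135 128 122 118 103  84  75  74  67  55  44  42  60  93 128 151
 159 166]
154 [141 130 123 122 122 116 108  96  82  76  72  61  50  45  52  73  98 116
 123 128]
156 [171 164 154 142 128 123 117 108  95  83  81  73  68  72  86 101 112 118
 118 120]
158 [182 181 180 171 153 129 120 117 115 110 106 105 105 109 116 117 120 119
 120 120]
160 [182 182 181 171 152 130 120 119 118 119 119 118 118 119 120 120 121 120
 119 120]
162 [183 181 178 168 147 129 120 120 118 119 121 119 119 120 119 119 120 120
 119 120]
```

```bash
python3 -m creep '[{"tx":0,"ty":0,"tz":0.007,"wx":0,"wy":0,"wz":0,"jaw":0},{"tx":0,"ty":0,"tz":0.013,"wx":0,"wy":0,"wz":0,"jaw":0},{"tx":0,"ty":0,"tz":0.013,"wx":0,"wy":0,"wz":0,"jaw":0}]'|grep -E "pos|force"
python3 -m creep '[{"tx":0,"ty":0,"tz":0.007,"wx":0,"wy":0,"wz":0,"jaw":0},{"tx":0,"ty":0,"tz":0.013,"wx":0,"wy":0,"wz":0,"jaw":0},{"tx":0,"ty":0,"tz":0.013,"wx":0,"wy":0,"wz":0,"jaw":0}]'|grep -E "pos|force"
```

```text
tool_pos: [0.4616, 0.4305, -0.0314]
force: [-1.0, -0.7, 2.7]
grip_force: 1.5
tool_pos: [0.4616, 0.4305, -0.0315]
force: [-6.2, -3.9, 20.1]
grip_force: 10.3
```

Contact comes at a reading of z = -31 mm, so the real tip (fingers shut) is 31 mm above the reported TCP. From here on I aim 31 mm lower in z. Now back to the knob.

```bash
python3 -m creep '[{"tx":0,"ty":0,"tz":-0.1,"wx":0,"wy":0,"wz":0,"jaw":0},{"tx":0,"ty":0,"tz":-0.35,"wx":0,"wy":0,"wz":0,"jaw":0},{"tx":0,"ty":0,"tz":-0.6,"wx":0,"wy":0,"wz":0,"jaw":0},{"tx":0,"ty":0,"tz":-0.85,"wx":0,"wy":0,"wz":0,"jaw":0.5},{"tx":0,"ty":0,"tz":-1,"wx":0,"wy":0,"wz":0,"jaw":1},{"tx":0,"ty":0.2,"tz":-1,"wx":0,"wy":0,"wz":0,"jaw":1},{"tx":0,"ty":0.45,"tz":-1,"wx":0,"wy":0,"wz":0,"jaw":1},{"tx":0,"ty":0.7,"tz":-1,"wx":0,"wy":0,"wz":0,"jaw":1},{"tx":0,"ty":0.9,"tz":-1,"wx":0,"wy":0,"wz":0,"jaw":1},{"tx":0,"ty":1,"tz":-1,"wx":0,"wy":0,"wz":0,"jaw":1}]'|grep pos
python3 -m creep '[{"tx":0,"ty":0.25,"tz":-0.2,"wx":0,"wy":0,"wz":0,"jaw":1},{"tx":0,"ty":0.5,"tz":-0.3,"wx":0,"wy":0,"wz":0,"jaw":1},{"tx":0,"ty":0.75,"tz":-0.3,"wx":0,"wy":0,"wz":0,"jaw":1},{"tx":0,"ty":1,"tz":-0.3,"wx":0,"wy":0,"wz":0,"jaw":1},{"tx":0,"ty":1,"tz":-0.3,"wx":0,"wy":0,"wz":0,"jaw":1}]'|grep pos
python3 -m creep '[{"tx":0,"ty":0.25,"tz":0,"wx":0,"wy":0,"wz":0,"jaw":1},{"tx":0,"ty":0.5,"tz":0,"wx":0,"wy":0,"wz":0,"jaw":1},{"tx":0,"ty":0.75,"tz":0,"wx":0,"wy":0,"wz":0,"jaw":1},{"tx":0,"ty":0.95,"tz":0,"wx":0,"wy":0,"wz":0,"jaw":1},{"tx":0,"ty":0.95,"tz":0,"wx":0,"wy":0,"wz":0,"jaw":1},{"tx":0,"ty":0.95,"tz":0,"wx":0,"wy":0,"wz":0,"jaw":1}]'
python3 - <<'E'
from h import *
go([.5255,-.0145,.036],.15)
E
```

```text
tool_pos: [0.4835, 0.2771, 0.1172]
tool_pos: [0.5053, 0.1253, 0.163]
time_s: 12.78
tool_pos: [0.5246, -0.009, 0.1618]
tcp_rot: [3.141, -0.001, 0.138]
force: [-0.1, -0.2, 0.5]
grip_width: 0.0853
grip_force: 0.0
t [0.    0.037 0.839] w [ 0.    -0.    -0.007]
```

```bash
python3 -m creep '[{"tx":0,"ty":0.04,"tz":0.1,"wx":0,"wy":0,"wz":0,"jaw":1},{"tx":0,"ty":0.04,"tz":0.3,"wx":0,"wy":0,"wz":0,"jaw":1},{"tx":0,"ty":0.04,"tz":0.5,"wx":0,"wy":0,"wz":0,"jaw":1},{"tx":0,"ty":0.04,"tz":0.65,"wx":0,"wy":0,"wz":0,"jaw":1},{"tx":0,"ty":0.04,"tz":0.77,"wx":0,"wy":0,"wz":0,"jaw":1},{"tx":0,"ty":0.04,"tz":0.82,"wx":0,"wy":0,"wz":0,"jaw":1},{"tx":0,"ty":0.04,"tz":0.83,"wx":0,"wy":0,"wz":0,"jaw":1},{"tx":0,"ty":0.04,"tz":0.83,"wx":0,"wy":0,"wz":0,"jaw":1}]'
python3 -m creep '[{"tx":0,"ty":0,"tz":0,"wx":0,"wy":0,"wz":0,"jaw":0.5},{"tx":0,"ty":0,"tz":0,"wx":0,"wy":0,"wz":0,"jaw":0.4},{"tx":0,"ty":0,"tz":0,"wx":0,"wy":0,"wz":0,"jaw":0.2},{"tx":0,"ty":0,"tz":0,"wx":0,"wy":0,"wz":0,"jaw":0},{"tx":0,"ty":0,"tz":0,"wx":0,"wy":0,"wz":0,"jaw":0},{"tx":0,"ty":0,"tz":0,"wx":0,"wy":0,"wz":0,"jaw":0},{"tx":0,"ty":0,"tz":0,"wx":0,"wy":0,"wz":0,"jaw":0}]' 60
```

```text
time_s: 13.45
tool_pos: [0.5253, -0.0126, 0.0371]
tcp_rot: [-3.141, 0.0, 0.143]
force: [0.7, -0.6, 1.5]
grip_width: 0.0853
grip_force: 0.0
time_s: 14.03
tool_pos: [0.5253, -0.013, 0.0377]
tcp_rot: [-3.14, -0.001, 0.142]
force: [-1.5, 1.8, 7.5]
grip_width: 0.0264
grip_force: 58.6
```

Gripped at 26 mm. Lifting gently.

```bash
python3 -m creep '[{"tx":0,"ty":0,"tz":-0.02,"wx":0,"wy":0,"wz":0,"jaw":0},{"tx":0,"ty":0,"tz":-0.05,"wx":0,"wy":0,"wz":0,"jaw":0},{"tx":0,"ty":0,"tz":-0.1,"wx":0,"wy":0,"wz":0,"jaw":0},{"tx":0,"ty":0,"tz":-0.16,"wx":0,"wy":0,"wz":0,"jaw":0},{"tx":0,"ty":0,"tz":-0.22,"wx":0,"wy":0,"wz":0,"jaw":0},{"tx":0,"ty":0,"tz":-0.28,"wx":0,"wy":0,"wz":0,"jaw":0},{"tx":0,"ty":0,"tz":-0.32,"wx":0,"wy":0,"wz":0,"jaw":0},{"tx":0,"ty":0,"tz":-0.34,"wx":0,"wy":0,"wz":0,"jaw":0},{"tx":0,"ty":0,"tz":-0.34,"wx":0,"wy":0,"wz":0,"jaw":0}]'
python3 - <<'E'
from h import *
go([.522,-.2815,.09],.15)
E
```

```text
time_s: 14.78
tool_pos: [0.5255, -0.0134, 0.0888]
tcp_rot: [-3.142, -0.001, 0.142]
force: [0.3, 0.1, -4.2]
grip_width: 0.0266
grip_force: 59.2
t [-0.277  1.766 -0.009] w [-0.    -0.001 -0.005]
```

The wrist carries 4.2 N, which matches the lid. Carrying it to the mat.

```bash
python3 -m creep '[{"tx":-0.01,"ty":0.05,"tz":0,"wx":0,"wy":0,"wz":0,"jaw":0},{"tx":-0.02,"ty":0.15,"tz":0,"wx":0,"wy":0,"wz":0,"jaw":0},{"tx":-0.04,"ty":0.28,"tz":0,"wx":0,"wy":0,"wz":0,"jaw":0},{"tx":-0.06,"ty":0.42,"tz":0,"wx":0,"wy":0,"wz":0,"jaw":0},{"tx":-0.08,"ty":0.56,"tz":0,"wx":0,"wy":0,"wz":0,"jaw":0},{"tx":-0.1,"ty":0.7,"tz":0,"wx":0,"wy":0,"wz":0,"jaw":0},{"tx":-0.12,"ty":0.82,"tz":0,"wx":0,"wy":0,"wz":0,"jaw":0},{"tx":-0.14,"ty":0.9,"tz":0,"wx":0,"wy":0,"wz":0,"jaw":0},{"tx":-0.14,"ty":0.9,"tz":0,"wx":0,"wy":0,"wz":0,"jaw":0}]'|grep pos
python3 -m creep '[{"tx":-0.01,"ty":0.05,"tz":0,"wx":0,"wy":0,"wz":0,"jaw":0},{"tx":-0.02,"ty":0.15,"tz":0,"wx":0,"wy":0,"wz":0,"jaw":0},{"tx":-0.04,"ty":0.28,"tz":0,"wx":0,"wy":0,"wz":0,"jaw":0},{"tx":-0.06,"ty":0.42,"tz":0,"wx":0,"wy":0,"wz":0,"jaw":0},{"tx":-0.08,"ty":0.56,"tz":0,"wx":0,"wy":0,"wz":0,"jaw":0},{"tx":-0.1,"ty":0.7,"tz":0,"wx":0,"wy":0,"wz":0,"jaw":0},{"tx":-0.12,"ty":0.8,"tz":0,"wx":0,"wy":0,"wz":0,"jaw":0},{"tx":-0.14,"ty":0.86,"tz":0,"wx":0,"wy":0,"wz":0,"jaw":0},{"tx":-0.14,"ty":0.86,"tz":0,"wx":0,"wy":0,"wz":0,"jaw":0},{"tx":-0.14,"ty":0.86,"tz":0,"wx":0,"wy":0,"wz":0,"jaw":0}]'
python3 - <<'E'
from h import *
go([.522,-.2815,-.0053],.15)
im=arm.capture("side"); cv2.imwrite("pics/d1.png",im)
E
```

```text
tool_pos: [0.5221, -0.1543, 0.088]
time_s: 16.37
tool_pos: [0.5207, -0.2798, 0.0876]
tcp_rot: [-3.14, 0.0, 0.142]
force: [0.4, 0.6, -4.1]
grip_width: 0.0265
grip_force: 59.6
t [0.007 0.013 0.619] w [-0.001  0.    -0.005]
```

```bash
python3 -m creep '[{"tx":0,"ty":0.01,"tz":0.05,"wx":0,"wy":0,"wz":0,"jaw":0},{"tx":0,"ty":0.01,"tz":0.15,"wx":0,"wy":0,"wz":0,"jaw":0},{"tx":0,"ty":0.01,"tz":0.27,"wx":0,"wy":0,"wz":0,"jaw":0},{"tx":0,"ty":0.01,"tz":0.38,"wx":0,"wy":0,"wz":0,"jaw":0},{"tx":0,"ty":0.01,"tz":0.47,"wx":0,"wy":0,"wz":0,"jaw":0},{"tx":0,"ty":0.01,"tz":0.53,"wx":0,"wy":0,"wz":0,"jaw":0},{"tx":0,"ty":0.01,"tz":0.56,"wx":0,"wy":0,"wz":0,"jaw":0},{"tx":0,"ty":0.01,"tz":0.58,"wx":0,"wy":0,"wz":0,"jaw":0},{"tx":0,"ty":0.01,"tz":0.59,"wx":0,"wy":0,"wz":0,"jaw":0},{"tx":0,"ty":0.01,"tz":0.59,"wx":0,"wy":0,"wz":0,"jaw":0},{"tx":0,"ty":0.01,"tz":0.59,"wx":0,"wy":0,"wz":0,"jaw":0}]'
python3 -m creep '[{"tx":0,"ty":0,"tz":0.006,"wx":0,"wy":0,"wz":0,"jaw":0},{"tx":0,"ty":0,"tz":0.012,"wx":0,"wy":0,"wz":0,"jaw":0},{"tx":0,"ty":0,"tz":0.018,"wx":0,"wy":0,"wz":0,"jaw":0},{"tx":0,"ty":0,"tz":0.018,"wx":0,"wy":0,"wz":0,"jaw":0}]'
```

```text
time_s: 17.33
tool_pos: [0.5215, -0.2827, 0.0001]
tcp_rot: [3.141, -0.001, 0.142]
force: [-0.0, -0.8, -4.1]
grip_width: 0.0264
grip_force: 59.6
time_s: 17.67
tool_pos: [0.521, -0.2822, -0.0033]
tcp_rot: [-3.141, -0.0, 0.142]
force: [-0.2, 0.3, -4.0]
grip_width: 0.0262
grip_force: 59.6
```

```bash
python3 -m creep '[{"tx":0,"ty":0,"tz":0.007,"wx":0,"wy":0,"wz":0,"jaw":0},{"tx":0,"ty":0,"tz":0.013,"wx":0,"wy":0,"wz":0,"jaw":0},{"tx":0,"ty":0,"tz":0.013,"wx":0,"wy":0,"wz":0,"jaw":0}]' | grep -E "pos|^force"
python3 -m creep '[{"tx":0,"ty":0,"tz":0.004,"wx":0,"wy":0,"wz":0,"jaw":0},{"tx":0,"ty":0,"tz":0.008,"wx":0,"wy":0,"wz":0,"jaw":0},{"tx":0,"ty":0,"tz":0.008,"wx":0,"wy":0,"wz":0,"jaw":0}]'| grep -E "pos|^force"
```

```text
tool_pos: [0.5211, -0.2824, -0.0052]
force: [-0.5, 0.8, -3.9]
tool_pos: [0.5211, -0.2823, -0.0053]
force: [-3.9, 2.7, 8.9]
```

The lid is seated on the mat. Releasing, then rising.

```bash
python3 -m creep '[{"tx":0,"ty":0,"tz":0,"wx":0,"wy":0,"wz":0,"jaw":0.4},{"tx":0,"ty":0,"tz":0,"wx":0,"wy":0,"wz":0,"jaw":0.6},{"tx":0,"ty":0,"tz":0,"wx":0,"wy":0,"wz":0,"jaw":0.8},{"tx":0,"ty":0,"tz":0,"wx":0,"wy":0,"wz":0,"jaw":1},{"tx":0,"ty":0,"tz":0,"wx":0,"wy":0,"wz":0,"jaw":1},{"tx":0,"ty":0,"tz":0,"wx":0,"wy":0,"wz":0,"jaw":1}]'
python3 -m creep '[{"tx":0,"ty":0,"tz":-0.15,"wx":0,"wy":0,"wz":0,"jaw":1},{"tx":0,"ty":0,"tz":-0.4,"wx":0,"wy":0,"wz":0,"jaw":1},{"tx":0,"ty":0,"tz":-0.65,"wx":0,"wy":0,"wz":0,"jaw":1},{"tx":0,"ty":0,"tz":-0.9,"wx":0,"wy":0,"wz":0,"jaw":1},{"tx":0,"ty":0,"tz":-1,"wx":0,"wy":0,"wz":0,"jaw":1},{"tx":0,"ty":0,"tz":-1,"wx":0,"wy":0,"wz":0,"jaw":1}]'
python3 - <<'E'
from h import *
t=arm.capture("top"); s=arm.capture("side"); cv2.imwrite("pics/t2.png",t)
print(project("top",[.526,-.0135,.014]))
cv2.imwrite("pics/c8.png",np.hstack([cv2.resize(t[150:240,220:310],(540,540),interpolation=2),cv2.resize(s[160:340,270:400][:,:],(260,360))[:, :] if 0 else cv2.copyMakeBorder(cv2.resize(s[150:330,270:400],(260,360)),0,180,0,0,0)]))
E
```

```text
time_s: 18.67
tool_pos: [0.521, -0.2824, -0.0064]
tcp_rot: [3.141, 0.0, 0.142]
force: [0.9, -0.3, 0.1]
grip_width: 0.0856
grip_force: 0.0
time_s: 19.17
tool_pos: [0.5233, -0.2841, 0.1478]
tcp_rot: [3.138, -0.006, 0.142]
force: [0.7, 0.6, 0.4]
grip_width: 0.0854
grip_force: 0.0
(np.float64(264.14183154921596), np.float64(195.55505665303005))
```

View pics/c8.png

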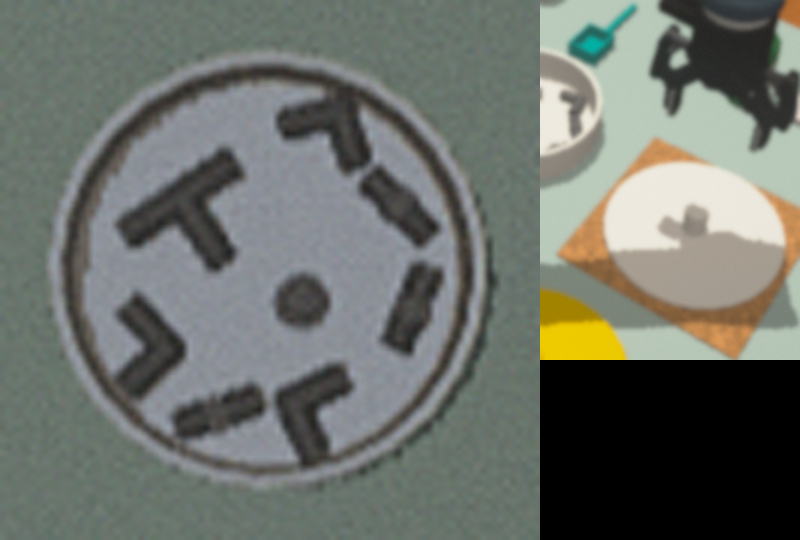

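The lid lies knob up, centred on the mat. The T-piece in the crop runs from (122,232) to (238,162), with its branch ending near (222,262). In the full picture that is about (239..261, 174..195).

```bash
python3 - <<'E'
from h import *
t=cv2.imread("pics/t2.png"); b=cv2.GaussianBlur(cv2.resize(t,None,fx=4,fy=4,interpolation=2).max(2),(0,0),2)
m=(b<92).astype(np.uint8)*255
x0,y0,x1,y1=238*4,172*4,263*4,198*4
c=big(m,(x0,y0,x1,y1)); print(cv2.boundingRect(c),x0,y0)
P=np.array([cast("top",(q+.5)/4-.5,.016)[:2] for q in c[:,0].astype(float)],np.float32)
(cx,cy),sz,_=r=cv2.minAreaRect(P); B=cv2.boxPoints(r); print(r)
e=[B[1]-B[0],B[2]-B[1]]; L=[np.linalg.norm(k) for k in e]
u=e[int(np.argmax(L))]/max(L); v=np.array([-u[1],u[0]])
C=np.array([cx,cy]); M=cv2.moments(P.reshape(-1,1,2)); cen=np.array([M["m10"],M["m01"]])/M["m00"]
if (C-cen)@v<0: v=-v
# box spans y -14..32 => centre y=9
tip=cen*0+C+v*min(L)/2
pr=(P-C)@v; far=P[pr>pr.max()-.015]; br=((far-C)@u).min()+((far-C)@u).max(); 
print("centre",C,"cen",cen,"run dir",u,"branch",v,"branch lateral",br/2,"lens",L)
g=C+v*(18-9)/1000+u*br/2; print("grip",g,"yaws",[np.arctan2(u[0],-u[1]),np.arctan2(-u[0],u[1])])
# fitting clearance: other dark pixels near the grip, in (run,branch) coords
ys,xs=np.nonzero(m[150*4:240*4,220*4:310*4]); 
Q=np.array([cast("top",((x+880+.5)/4-.5,(y+600+.5)/4-.5),.016)[:2] for x,y in zip(xs[::3],ys[::3])])-g
a,bb=Q@u*1000,Q@v*1000; k=(abs(a)<60)&(abs(bb)<13)
print("across",np.unique(np.round(a[k]/4)*4)); print("jar",cast("top",(220+270/6-.5,150+268/6-.5),.054))
E
```

```text
(959, 700, 83, 81) 952 688
((0.5501883029937744, 0.020156070590019226), (0.046844370663166046, 0.06494612991809845), 35.95737838745117)
centre [0.5501883  0.02015607] cen [0.55669386 0.02465531] run dir [ 0.58718336 -0.80945396] branch [-0.80945396 -0.58718336] branch lateral -0.00012943109818142062 lens [np.float32(0.06494614), np.float32(0.046844345)]
grip [0.54282722 0.01497619] yaws [np.float32(0.62757474), np.float32(-2.514018)]Traceback (most recent call last):
  File "<stdin>", line 19, in <module>
  File "h.py", line 5, in cast
    p=arm.camera_params(n); K=p["intrinsics"]; k=p["k1"]
ValueError: time passes only in moves, steps and waits
```

The outline measures 65 x 47 mm against the true 64 x 46 mm. The grip point is (0.543, 0.015), yaw 0.63. I'll use about 35 mm opening because a neighbouring elbow lies close to one finger.

```bash
python3 -m creep '[{"tx":0.02,"ty":-0.25,"tz":0,"wx":0,"wy":0,"wz":-0.07,"jaw":0.8},{"tx":0.05,"ty":-0.5,"tz":0,"wx":0,"wy":0,"wz":-0.14,"jaw":0.41},{"tx":0.1,"ty":-0.75,"tz":0,"wx":0,"wy":0,"wz":-0.21,"jaw":0.41},{"tx":0.15,"ty":-1,"tz":0,"wx":0,"wy":0,"wz":-0.28,"jaw":0.41},{"tx":0.2,"ty":-1,"tz":0,"wx":0,"wy":0,"wz":-0.31,"jaw":0.41},{"tx":0.2,"ty":-1,"tz":0,"wx":0,"wy":0,"wz":-0.31,"jaw":0.41}]'
python3 - <<'E'
from h import *
go([.543,.0155,.15],.628)
E
```

```text
time_s: 19.77
tool_pos: [0.5298, -0.1257, 0.142]
tcp_rot: [-3.139, 0.001, 0.637]
force: [0.4, 0.3, 0.1]
grip_width: 0.0352
grip_force: 0.0
t [ 0.631 -0.705 -0.052] w [-0.002  0.     0.006]
```

```bash
python3 -m creep '[{"tx":0.15,"ty":-0.18,"tz":0,"wx":0,"wy":0,"wz":0,"jaw":0.41},{"tx":0.3,"ty":-0.35,"tz":0,"wx":0,"wy":0,"wz":0,"jaw":0.41},{"tx":0.48,"ty":-0.53,"tz":0,"wx":0,"wy":0,"wz":0,"jaw":0.41},{"tx":0.63,"ty":-0.7,"tz":0,"wx":0,"wy":0,"wz":0.005,"jaw":0.41},{"tx":0.63,"ty":-0.7,"tz":0,"wx":0,"wy":0,"wz":0.005,"jaw":0.41},{"tx":0.63,"ty":-0.7,"tz":0,"wx":0,"wy":0,"wz":0.005,"jaw":0.41},{"tx":0.63,"ty":-0.7,"tz":0,"wx":0,"wy":0,"wz":0.005,"jaw":0.41}]'
python3 - <<'E'
from h import *
go([.543,.0155,-.022],.628)
E
```

```text
time_s: 20.35
tool_pos: [0.5433, 0.009, 0.1428]
tcp_rot: [3.141, 0.002, 0.618]
force: [-0.1, -0.4, -0.2]
grip_width: 0.0351
grip_force: 0.0
t [ 0.026 -0.037  1.099] w [ 0.     0.001 -0.006]
```

```bash
python3 -m creep '[{"tx":0.02,"ty":-0.03,"tz":0.1,"wx":0,"wy":0,"wz":-0.006,"jaw":0.41},{"tx":0.02,"ty":-0.03,"tz":0.3,"wx":0,"wy":0,"wz":-0.006,"jaw":0.41},{"tx":0.02,"ty":-0.03,"tz":0.5,"wx":0,"wy":0,"wz":-0.006,"jaw":0.41},{"tx":0.02,"ty":-0.03,"tz":0.65,"wx":0,"wy":0,"wz":-0.006,"jaw":0.41},{"tx":0.02,"ty":-0.03,"tz":0.75,"wx":0,"wy":0,"wz":-0.006,"jaw":0.41},{"tx":0.02,"ty":-0.03,"tz":0.8,"wx":0,"wy":0,"wz":-0.006,"jaw":0.41},{"tx":0.02,"ty":-0.03,"tz":0.8,"wx":0,"wy":0,"wz":-0.006,"jaw":0.41},{"tx":0.02,"ty":-0.03,"tz":0.8,"wx":0,"wy":0,"wz":-0.006,"jaw":0.41}]'
python3 - <<'E'
from h import *
go([.543,.0155,-.022],.628)
E
```

```text
time_s: 21.02
tool_pos: [0.544, 0.0146, 0.0239]
tcp_rot: [3.141, 0.0, 0.628]
force: [-1.2, 0.5, 0.3]
grip_width: 0.0351
grip_force: 0.0
t [-0.002 -0.009  0.306] w [0. 0. 0.]
```

```bash
python3 -m creep '[{"tx":0,"ty":-0.01,"tz":0.06,"wx":0,"wy":0,"wz":0,"jaw":0.41},{"tx":0,"ty":-0.01,"tz":0.14,"wx":0,"wy":0,"wz":0,"jaw":0.41},{"tx":0,"ty":-0.01,"tz":0.21,"wx":0,"wy":0,"wz":0,"jaw":0.41},{"tx":0,"ty":-0.01,"tz":0.27,"wx":0,"wy":0,"wz":0,"jaw":0.41},{"tx":0,"ty":-0.01,"tz":0.3,"wx":0,"wy":0,"wz":0,"jaw":0.41},{"tx":0,"ty":-0.01,"tz":0.305,"wx":0,"wy":0,"wz":0,"jaw":0.41},{"tx":0,"ty":-0.01,"tz":0.305,"wx":0,"wy":0,"wz":0,"jaw":0.41}]'
python3 -m creep '[{"tx":0,"ty":-0.01,"tz":0,"wx":0,"wy":0,"wz":0,"jaw":0.3},{"tx":0,"ty":0,"tz":0,"wx":0,"wy":0,"wz":0,"jaw":0.15},{"tx":0,"ty":0,"tz":0,"wx":0,"wy":0,"wz":0,"jaw":0},{"tx":0,"ty":0,"tz":0,"wx":0,"wy":0,"wz":0,"jaw":0},{"tx":0,"ty":0,"tz":0,"wx":0,"wy":0,"wz":0,"jaw":0},{"tx":0,"ty":0,"tz":0,"wx":0,"wy":0,"wz":0,"jaw":0}]' 35
```

```text
time_s: 21.6
tool_pos: [0.5428, 0.0174, -0.0225]
tcp_rot: [-3.141, 0.001, 0.631]
force: [-0.5, -0.1, 0.9]
grip_width: 0.0351
grip_force: 0.0
time_s: 22.1
tool_pos: [0.5435, 0.0175, -0.0218]
tcp_rot: [3.141, -0.001, 0.631]
force: [-0.7, 0.4, 4.3]
grip_width: 0.0145
grip_force: 35.0
```

```bash
python3 -m creep '[{"tx":0,"ty":0,"tz":-0.03,"wx":0,"wy":0,"wz":0,"jaw":0},{"tx":0,"ty":0,"tz":-0.1,"wx":0,"wy":0,"wz":0,"jaw":0},{"tx":0,"ty":0,"tz":-0.2,"wx":0,"wy":0,"wz":0,"jaw":0},{"tx":0,"ty":0,"tz":-0.35,"wx":0,"wy":0,"wz":0,"jaw":0},{"tx":0,"ty":0,"tz":-0.5,"wx":0,"wy":0,"wz":0,"jaw":0},{"tx":0,"ty":0,"tz":-0.65,"wx":0,"wy":0,"wz":0,"jaw":0},{"tx":0,"ty":0,"tz":-0.75,"wx":0,"wy":0,"wz":0,"jaw":0},{"tx":0,"ty":0,"tz":-0.75,"wx":0,"wy":0,"wz":0,"jaw":0},{"tx":0,"ty":0,"tz":-0.75,"wx":0,"wy":0,"wz":0,"jaw":0}]'
python3 - <<'E'
from h import *
arm.capture("side"); b=np.array([.5306,.3188]); v=np.array([-.809,-.587])
print(b+v*.015)
go([*(b+v*.015),.0905],.628)
E
```

```text
time_s: 22.85
tool_pos: [0.5435, 0.0177, 0.0914]
tcp_rot: [3.141, -0.002, 0.631]
force: [1.0, 1.2, -0.8]
grip_width: 0.0145
grip_force: 34.8
[0.518465 0.309995]
t [ 1.018e+00 -1.669e+00  1.000e-03] w [-0.    -0.     0.002]
```

The T-piece is held at 14.5 mm with a steady grip. Carrying it to the bowl.

```bash
python3 -m creep '[{"tx":0.06,"ty":-0.1,"tz":0,"wx":0,"wy":0,"wz":0,"jaw":0},{"tx":0.17,"ty":-0.27,"tz":0,"wx":0,"wy":0,"wz":0,"jaw":0},{"tx":0.29,"ty":-0.46,"tz":0,"wx":0,"wy":0,"wz":0,"jaw":0},{"tx":0.41,"ty":-0.65,"tz":0,"wx":0,"wy":0,"wz":0,"jaw":0},{"tx":0.53,"ty":-0.83,"tz":0,"wx":0,"wy":0,"wz":0,"jaw":0}]'|grep pos
python3 -m creep '[{"tx":0.12,"ty":-0.19,"tz":0,"wx":0,"wy":0,"wz":0,"jaw":0},{"tx":0.24,"ty":-0.38,"tz":0,"wx":0,"wy":0,"wz":0,"jaw":0},{"tx":0.36,"ty":-0.57,"tz":0,"wx":0,"wy":0,"wz":0,"jaw":0},{"tx":0.46,"ty":-0.73,"tz":0,"wx":0,"wy":0,"wz":0,"jaw":0},{"tx":0.53,"ty":-0.83,"tz":0,"wx":0,"wy":0,"wz":0,"jaw":0},{"tx":0.53,"ty":-0.83,"tz":0,"wx":0,"wy":0,"wz":0,"jaw":0},{"tx":0.53,"ty":-0.83,"tz":0,"wx":0,"wy":0,"wz":0,"jaw":0}]'
python3 - <<'E'
from h import *
s=arm.capture("side"); t=arm.capture("top"); cv2.imwrite("pics/s9.png",s)
go([.5233,.3135,-.0225],.628)
E
```

```text
tool_pos: [0.5324, 0.1663, 0.0892]
time_s: 23.9
tool_pos: [0.5234, 0.3129, 0.089]
tcp_rot: [3.141, 0.002, 0.633]
force: [0.3, -0.4, -0.2]
grip_width: 0.0143
grip_force: 34.8
t [ 0.008 -0.022  0.748] w [0.001 0.001 0.001]
```

```bash
python3 -m creep '[{"tx":0.01,"ty":-0.01,"tz":0.08,"wx":0,"wy":0,"wz":0,"jaw":0},{"tx":0.01,"ty":-0.01,"tz":0.22,"wx":0,"wy":0,"wz":0,"jaw":0},{"tx":0.01,"ty":-0.01,"tz":0.37,"wx":0,"wy":0,"wz":0,"jaw":0},{"tx":0.01,"ty":-0.01,"tz":0.5,"wx":0,"wy":0,"wz":0,"jaw":0},{"tx":0.01,"ty":-0.01,"tz":0.6,"wx":0,"wy":0,"wz":0,"jaw":0},{"tx":0.01,"ty":-0.01,"tz":0.67,"wx":0,"wy":0,"wz":0,"jaw":0},{"tx":0.01,"ty":-0.01,"tz":0.71,"wx":0,"wy":0,"wz":0,"jaw":0},{"tx":0.01,"ty":-0.01,"tz":0.72,"wx":0,"wy":0,"wz":0,"jaw":0},{"tx":0.01,"ty":-0.01,"tz":0.72,"wx":0,"wy":0,"wz":0,"jaw":0}]'
python3 -m creep '[{"tx":0,"ty":0,"tz":0.01,"wx":0,"wy":0,"wz":0,"jaw":0},{"tx":0,"ty":0,"tz":0.02,"wx":0,"wy":0,"wz":0,"jaw":0},{"tx":0,"ty":0,"tz":0.02,"wx":0,"wy":0,"wz":0,"jaw":0}]'
```

```text
time_s: 24.75
tool_pos: [0.5253, 0.3143, -0.0176]
tcp_rot: [3.141, -0.0, 0.63]
force: [-0.8, 0.4, -0.0]
grip_width: 0.0148
grip_force: 34.8
time_s: 25.0
tool_pos: [0.5252, 0.3147, -0.0202]
tcp_rot: [-3.142, -0.001, 0.631]
force: [-0.0, 0.0, -0.6]
grip_width: 0.0143
grip_force: 34.8
```

Now 2–3 mm above the bowl floor. Opening to 35 mm and rising.

```bash
python3 -m creep '[{"tx":0,"ty":0,"tz":0.012,"wx":0,"wy":0,"wz":0,"jaw":0},{"tx":0,"ty":0,"tz":0.012,"wx":0,"wy":0,"wz":0,"jaw":0.2},{"tx":0,"ty":0,"tz":0.012,"wx":0,"wy":0,"wz":0,"jaw":0.3},{"tx":0,"ty":0,"tz":0.012,"wx":0,"wy":0,"wz":0,"jaw":0.41},{"tx":0,"ty":0,"tz":0.012,"wx":0,"wy":0,"wz":0,"jaw":0.41},{"tx":0,"ty":0,"tz":0.012,"wx":0,"wy":0,"wz":0,"jaw":0.41}]'|grep -E "force|pos|width"
python3 -m creep '[{"tx":0,"ty":0,"tz":-0.1,"wx":0,"wy":0,"wz":0,"jaw":0.41},{"tx":0,"ty":0,"tz":-0.3,"wx":0,"wy":0,"wz":0,"jaw":0.41},{"tx":0,"ty":0,"tz":-0.5,"wx":0,"wy":0,"wz":0,"jaw":0.41},{"tx":0,"ty":0,"tz":-0.75,"wx":0,"wy":0,"wz":0,"jaw":0.41},{"tx":0,"ty":0,"tz":-1,"wx":0,"wy":0,"wz":0,"jaw":0.41},{"tx":0,"ty":0,"tz":-1,"wx":0,"wy":0,"wz":0,"jaw":0.41}]'|grep pos
python3 -m creep '[{"tx":0,"ty":0.25,"tz":-0.1,"wx":0,"wy":0,"wz":0,"jaw":0.41},{"tx":-0.2,"ty":0.5,"tz":-0.3,"wx":0,"wy":0,"wz":0,"jaw":0.41},{"tx":-0.4,"ty":0.75,"tz":-0.3,"wx":0,"wy":0,"wz":0,"jaw":0.41},{"tx":-0.6,"ty":1,"tz":-0.3,"wx":0,"wy":0,"wz":0,"jaw":0.41},{"tx":-0.8,"ty":1,"tz":-0.3,"wx":0,"wy":0,"wz":0,"jaw":0.41},{"tx":-0.8,"ty":1,"tz":-0.3,"wx":0,"wy":0,"wz":0,"jaw":0.41},{"tx":-0.8,"ty":1,"tz":-0.3,"wx":0,"wy":0,"wz":0,"jaw":0.41}]'|grep pos
python3 - <<'E'
from h import *
t=arm.capture("top"); s=arm.capture("side")
cv2.imwrite("pics/c9.png",np.hstack([cv2.resize(t[150:240,110:310],(500,225)),cv2.resize(s[120:220,140:273],(300,225))]))
E
```

```text
tool_pos: [0.525, 0.3145, -0.0224]
force: [0.5, 0.0, -0.2]
grip_width: 0.0351
grip_force: 0.0
tool_pos: [0.5297, 0.316, 0.1359]
tool_pos: [0.5151, 0.1188, 0.1735]
```

View pics/c9.png

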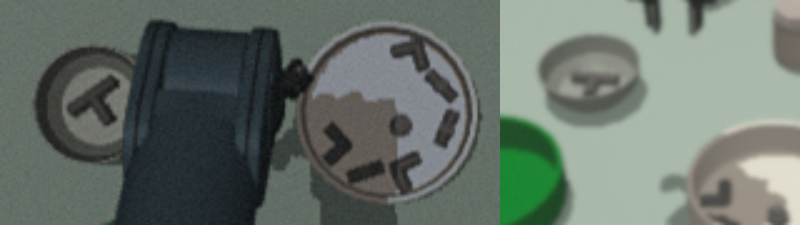

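The T-piece lies flat in the bowl, at about (97,98) in the top crop and (595,82) in the side crop. All seven other fittings are in the jar and the gripper is clear. Handing in.

```bash
python3 -c "
from rig import arm
print(arm.finish_job())"
```

```text
the job is handed in; nothing more can be done
None
```

The job is handed in: in the last pictures the lid sits knob up on the cork mat, the T-piece lies flat in the bowl and the other seven fittings are in the jar; the hand-in call returned no verdict.

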